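Wedge the plate-pouring table up to its level mark

TASK

The agar-pouring table sags at the front. Take the yellow levelling wedge by its tab, lay it in the table's guide thin end first, and slide it under the foot until the glass deck has risen to the red level mark and bears snugly up against the rubber stop: held without play, but only lightly, because a hard push bows the glass. Leave the wedge in place, do not touch the deck with the gripper, and leave everything else on the bench where it is.

Things in the scene. Friction and masses are not known exactly. Their poses are not given: they have to be found in the camera images.
- table: Levelling table, fixed to the bench: grey base plate 225 x 200 mm, 6 mm thick, with a tongue 62 mm wide towards the robot. Origin on the bench top straight below the deck's foot; +x points along the guide, the way the wedge goes in, away from the robot; y left, z up. Plate x = -20 to 205 mm, tongue to x = -137 mm. Nothing in front of x = -20 mm is higher than the guide rails.
- guide_mouth (a point): Middle of the guide's mouth, on the guide floor. The guide is a straight channel along the table's x at y = 0 between two aluminium rails 8 mm high: 34 mm wide, floor = plate top, 6 mm above the bench; from x = -134 mm (the flared mouth, this point) to x = +50 mm.
- foot_line (a point): Point on the guide floor straight below the deck's foot (a rounded grey nose 28 mm wide under the front bar). The foot's underside is about 8 mm above this floor with the deck down and 16 mm when level, but its locked stud may be up to 2 mm longer or shorter, not measured: so how far the wedge tip must go past this point (some 55 to 75 mm) has to be felt.
- deck: Aluminium frame 193 x 160 mm, 14 mm thick, 0.6 kg, with a glass pane; hinged at its far edge (origin on the hinge, 185 mm behind the foot, 40 mm above the bench). Starts down on its rests, tilted 0.043 rad; its front edge lies 8 mm in front of the foot, underside 26 mm and top 40 mm above the bench, 8 mm higher when level. It rests on the wedge with 3.5 N by its own weight.
- index (a point): Red line on the small index tab at the deck's right front corner; starts 8 mm below the level mark and stands at its height when the deck is level. There the tab meets the stop. Snug = the wedge carries 8 to 20 N from the foot; above 25 N the glass is overstrained.
- level_mark (a point): Red line on the gauge post at the table's right front corner (100 mm right of the middle), 43.5 mm above the bench. The post is 61 mm high; its toe hangs over the index tab with a firm rubber pad, the stop that the deck comes up against at the mark.
- wedge: Yellow slippery plastic wedge, about 0.16 kg, 126 mm long, 30 mm wide, loose. Origin on its underside below the middle of the tab; +x points to the thin tip, z up. The blade rises evenly, 1 in 5, from 3 mm at the tip (x = 110 mm) to 21 mm at x = 20 mm; the heel behind it (x = -16 to 20 mm) is 21 mm high and carries the tab. It stays where it is left (self-locking).
- wedge_tip (a point): Middle of the wedge's thin end, on its underside. Blade friction on foot and guide is about 0.3 (varies), so sliding it in takes about 0.8 N of push for each newton it carries: 3 to 5 N while it only lifts the deck (more if the hand bears down on it), then rising steeply within 1 to 2 mm of travel once the deck meets the stop. A push of 10 to 12 N there is right; 17 N is too much.
- wedge_tab (a point): Grip point in the tab, 44 mm above the wedge's underside. The tab is 26 mm along the wedge's x, 14 mm thick along its y, from 21 to 59 mm above the underside: grip it from above across the thickness (fingers close along the wedge's y). Fingertips 19 mm below this point clear the heel and the rails.
- dish: Bystander: clear petri dish, 66 mm across, 15 mm high, loose; origin under its middle.
- saline: Bystander: white bottle with black label, 43 mm across, 140 mm high, loose; origin under its middle.

How it is judged:
On the way, in this order (a step that is already met when the one before it is completed fails the run):
1. the wedge lies flat in the guide, its tip at or before the foot, the deck still down (y of wedge_tip in the frame of table between -0.005 and 0.005 m and y of wedge_tab in the frame of table between -0.005 and 0.005 m and z of wedge_tip in the frame of table between 0.004 and 0.0095 m and angle between wedge's own z axis and vertical below 0.05 rad and x of wedge_tip in the frame of table between -0.085 and 0.03 m and z of index in the frame of level_mark below -0.0055 m), for 0.1 s.
2. the wedge has lifted the deck to the level mark (z of index in the frame of level_mark between -0.0015 and 0.0015 m and contact force between wedge and deck above 2 N), for 0.2 s.
At the end, for the whole second after the job is handed in: The wedge lies flat in the guide (tip and tab within 5 mm of its middle line), at rest and released; the deck's index is within 1.5 mm of the level mark and the wedge carries 8 to 20 N from the deck's foot: snug against the stop, not forced (y of wedge_tip in the frame of table between -0.005 and 0.005 m and y of wedge_tab in the frame of table between -0.005 and 0.005 m and z of wedge_tip in the frame of table between 0.004 and 0.0095 m and angle between wedge's own z axis and vertical below 0.05 rad and z of index in the frame of level_mark between -0.0015 and 0.0015 m and contact force between wedge and deck between 8 and 20 N and linear speed of wedge below 0.005 m/s); the robot touches nothing.
It fails at once if the wedge is forced: more than 25 N between wedge and deck (contact force between wedge and deck above 25 N).
It fails at once if the gripper or arm touches the deck (contact force between any of the fingers, the arm and deck above 1 N).
It fails at once if the petri dish or the saline bottle is pushed more than 20 mm (distance of any of dish, saline from where it was at the start of the episode above 0.02 m).
It also fails if it takes over 61 s, if anything falls off the work surface, if the arm or the gripper's body presses on something with over 40 N, if the wrist force passes 120 N, or if a joint passes its speed limit or range.

ROBOT

A 6-joint arm with a two-finger parallel gripper is mounted at the origin on a cart in front of the work surface, level with it; the furniture and walls round the work are solid. World frame = base frame: x ahead of the robot, y to its left, z up, the work surface at z = 0. Lengths are in m, angles in rad, forces in N, time in s.
With the tool pointing down it reaches from about 0.3 to 0.775 m from the base axis. Payload 14.6 kg.
Tool frame: the origin (TCP) lies between the finger pads; the fingertips stand ctrl.tip_extent ahead of it and the grasp point (between the pads) lies 3 mm ahead of it (ctrl.tip_extent is the distance from the TCP to the fingertips, in m); z points along the fingers, y is the line along which they close (so a half turn about z gives the same grasp; the last joint's range is limited). The gripper opens to 94 mm and grips with 3 to 60 N. Pads are 16 mm wide; open, the fingers measure 119 mm over their backs; the gripper's body (75 mm by 177 mm) begins 78 mm behind the grasp point.
Start: joints at [1.141, 0.3, 1.521, -0, 1.321, -0.067], TCP at [0.195, 0.514, 0.227] pointing down, gripper open.
Joint ranges: [-3.03, 3.03], [-0.79, 2.21], [0.23, 2.52], [-1.04, 4.18], [0, 3.07], [-2.55, 2.55]. Speed limits (rad/s): [2.22, 2.22, 2.57, 3.14, 3.14, 3.14].

INTERFACE

Orientations are given as [roll, pitch, yaw] about the fixed x, y, z axes, in that order (R = Rz(yaw) Ry(pitch) Rx(roll)).
In Python, from station import ctrl gives the robot as it stands.
- The arm moves only by the shell command python3 shift.py [OPENING] [FORCE], which reads ROWS from standard input. ROWS is one flat JSON list of numbers that holds 1 to 10 rows one after another, with no inner brackets; each row has 6 numbers: dx, dy, dz in shares of the most that a row can go, 1 being 50 mm, then a rotation vector rx, ry, rz in rad; each row shifts and turns the commanded pose from where the row before left it, along the tool's axes as they then stand; what a row does not reach is not made up. A row lasts 1/10 s, in which the tool goes at most 0.05 m and 0.15 rad, less where a joint would pass 70% of its speed; a pose out of reach is approached as far as the arm can. OPENING is the finger opening in m, set as the command begins (- or left out keeps the last). The fingers move at their own pace and stop on an object; FORCE is the grip in N (left out, the last holds). Time passes only in rows, so rows that do not move let the fingers close. It prints the time, the measured TCP pose, the force, the opening and the grip force at its end. Input that does not fit is refused with a message, and nothing moves.
- ctrl.get_obs(): the state, without advancing time (a new reading comes with each control period).
- ctrl.camera(name): name is "scene" or "top" or "wrist"; returns a dict with "pixels" (480x640x3 uint8, blue, green, red), "fx", "fy", "cx", "cy" (pixels), "extrinsics" (4x4, takes a point from camera to world coordinates). Camera axes: x right, y up, looking along -z (the intrinsics and any distortion apply to the point x, -y, -z); pixel columns grow to the right and rows downward; lengths in m; the calibration is good to about 2 mm. The wrist camera is an equidistant fisheye: a pixel r from the principal point sees the ray r / f radians off the axis. A picture is of the moment at which its call begins. There is no depth.
- ctrl.hand_in(): hands the job in; it is judged then, once.
The state is a dict: "time_s": time; "qpos": joint angles; "joint_vel": joint speeds; "tau": joint torques, N m; "ee_pos": TCP position; "eef_rot": TCP orientation; "force": force on the tool from outside, world axes, zero at the start; "moment": the same for the moment, N m; "grip_width": finger opening in m; "grip_force": force on a finger pad.
Only numpy, scipy, OpenCV 4.12 (cv2) and the standard library are available. Lean on these libraries where they do the work, as an engineer would, in place of code of your own. Each camera call takes 0.05 s, during which the arm holds its last target. There are 200 camera calls.

## Working session

There is one attempt and no reset: what is moved stays moved. The work goes in short steps, Python scripts to look and compute and a shell command to move; the robot and the scene stay as the last step left them, time stands still between calls to the robot, and variables do not carry over. Pictures are saved under pics/ and viewed, at most 10 in all, crops included, and the job is handed in when it is done.

```bash
ls; mkdir -p pics; python3 - <<'E'
from station import ctrl
import cv2,numpy as np
print(ctrl.tip_extent, ctrl.get_obs())
for n in("scene","top"):
    c=ctrl.camera(n);cv2.imwrite(f"pics/{n}0.png",c["pixels"]);np.save(f"pics/{n}0.npy",c,allow_pickle=True)
    print(n,c["fx"],c["fy"],c["cx"],c["cy"],c["extrinsics"].round(4).tolist(),[k for k in c])
E
```

```text
pics
shift.py
station.py
0.022 {'time_s': 0.0, 'qpos': array([ 1.14137685e+00,  3.00472650e-01,  1.52158007e+00,  1.56120084e-05,
        1.32071031e+00, -6.66180878e-02]), 'joint_vel': array([-1.81931051e-04, -1.53823000e-03,  7.26639218e-04,  5.35986362e-05,
       -1.62854753e-03, -4.88058435e-04]), 'tau': array([ 8.68230163e-04, -5.31795430e+01, -3.52741170e+01,  7.08779809e-02,
        2.43610900e-02, -6.57323335e-05]), 'ee_pos': array([0.1951006 , 0.51397688, 0.2268859 ]), 'eef_rot': array([-3.14042587e+00, -9.29992951e-05,  2.77878733e+00]), 'force': array([ 0.67057078, -0.01729766, -0.06123524]), 'moment': array([-0.060162  , -0.00277688, -0.03087655]), 'grip_force': 0.0, 'grip_width': 0.09389570439826789}
scene 603.7812178126278 603.7812178126278 323.5986339873465 240.5576091251247 [[0.6339, 0.4856, -0.6019, -0.2787], [-0.7733, 0.3854, -0.5035, -0.7417], [-0.0125, 0.7846, 0.6198, 0.944], [0.0, 0.0, 0.0, 1.0]] ['pixels', 'fx', 'fy', 'cx', 'cy', 'extrinsics']
top 484.46860110295245 484.46860110295245 325.88765429173446 241.0566506318735 [[0.0062, 0.9953, -0.0971, 0.4628], [-1.0, 0.0055, -0.0077, -0.0234], [-0.0072, 0.0971, 0.9952, 1.4222], [0.0, 0.0, 0.0, 1.0]] ['pixels', 'fx', 'fy', 'cx', 'cy', 'extrinsics']
```

View pics/scene0.png

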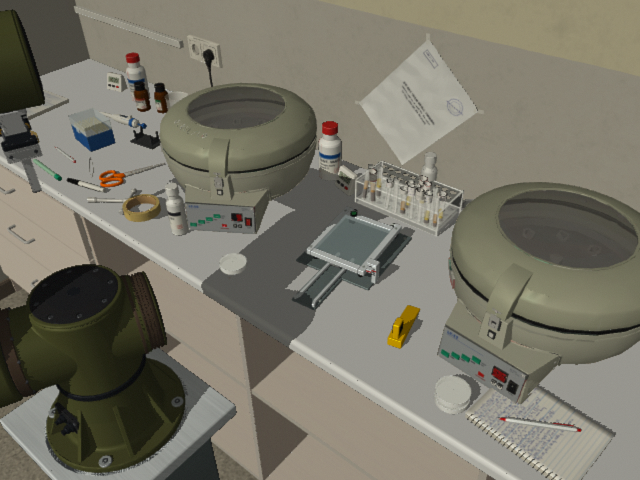

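View pics/top0.png

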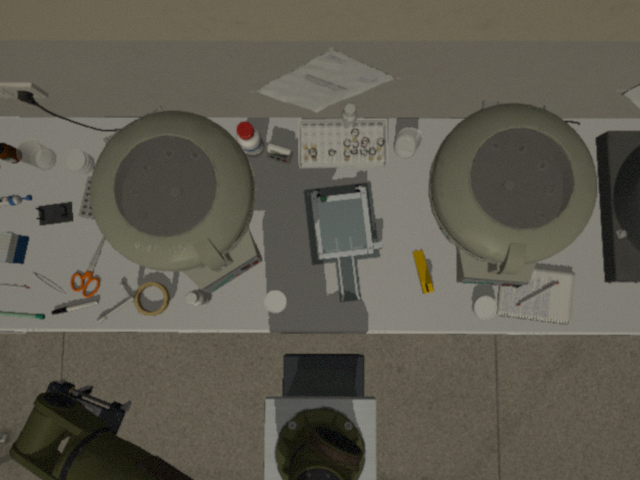

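The top view has the wedge near (424,271), the guide mouth near (348,300) and the plate around (340,222). The dish is at (275,300) and the saline at (195,297). I'll enlarge the wedge and the table.

```bash
python3 - <<'E'
import cv2,numpy as np
s=cv2.imread("pics/scene0.png");t=cv2.imread("pics/top0.png")
a=cv2.resize(s[295:355,375:435],(400,400),interpolation=cv2.INTER_CUBIC)
b=cv2.resize(t[240:300,395:455],(400,400),interpolation=cv2.INTER_CUBIC)
cv2.imwrite("pics/c1.png",np.hstack([a,b]))
c=cv2.resize(t[175:310,295:390],(422,600),interpolation=cv2.INTER_CUBIC)
d=cv2.resize(s[200:315,285:415],(375,332),interpolation=cv2.INTER_CUBIC)
d=cv2.copyMakeBorder(d,0,268,0,0,cv2.BORDER_CONSTANT)
cv2.imwrite("pics/c2.png",np.clip(np.hstack([c,d]).astype(float)*1.5,0,255).astype('uint8'))
E
```

```text
(no output)
```

View pics/c1.png

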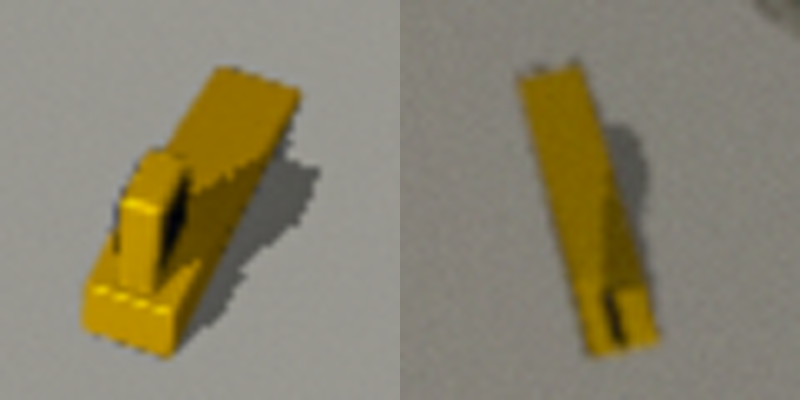

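View pics/c2.png

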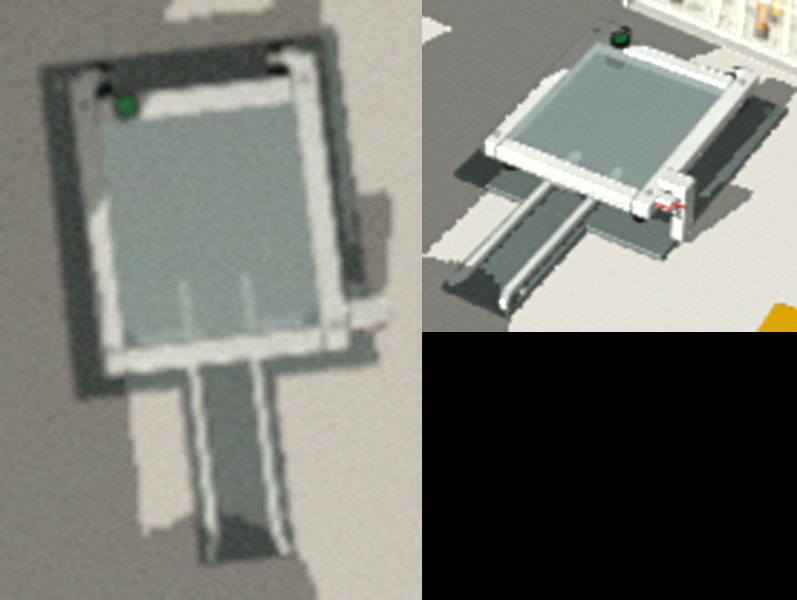

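The tab and heel end of the wedge points toward the robot and the thin tip points away. In the top view the plate corners are about (313,265), (379,256), (304.5,190) and (370,182), and the tongue end is (340.7,301.5)-(360.3,298.8).

```bash
cat > h.py <<'E'
import numpy as np,cv2
def ray(c,u,v,fish=False):
    x,y=(u-c["cx"])/c["fx"],(v-c["cy"])/c["fy"]
    if fish:
        r=np.hypot(x,y); k=np.sin(r)/max(r,1e-9); d=np.array([x*k,-y*k,-np.cos(r)])
    else: d=np.array([x,-y,-1.])
    E=c["extrinsics"]; return E[:3,3],E[:3,:3]@d
def on(c,u,v,z,fish=False):
    o,d=ray(c,u,v,fish); return o+d*(z-o[2])/d[2]
def yellow(c):
    h=cv2.cvtColor(c["pixels"],cv2.COLOR_BGR2HSV)
    m=cv2.inRange(h,(15,170,60),(35,255,255))
    n,l,s,_=cv2.connectedComponentsWithStats(m); i=1+np.argmax(s[1:,4])
    return (l==i).astype('uint8'),s[i]
def look(n):
    return np.load(f"pics/{n}.npy",allow_pickle=True).item()
E
python3 - <<'E'
from h import *
t=look("top0");s=look("scene0")
P=lambda u,v,z:on(t,u,v,z).round(4)
for u,v in((313,264.6),(379.4,256),(304.5,190.3),(370.4,181.75),(340.7,301.5),(360.3,298.8)): print(P(u,v,.006))
for c in(t,s):
    m,st=yellow(c);print(st, cv2.minAreaRect(cv2.findNonZero(m)))
# wedge tip/heel crop coords from c1 (right panel scale 6.667)
f=lambda x,y:(395+(x-400)/6.667,240+y/6.667)
print('tip',P(*f(518,80),.003),P(*f(583,70),.003),'heel',P(*f(590,355),.0105),P(*f(658,343),.0105), 'heel top step',P(*f(580,292),.021),P(*f(640,285),.021))
g=lambda x,y:(375+x/6.667,295+y/6.667)
print('scene tip',on(s,*g(220,68),.003),on(s,*g(300,93),.003),'heel',on(s,*g(85,330),0),on(s,*g(172,357),0),'tab top front',on(s,*g(140,205),.059))
print('dish',P(275,300,.015),'saline',P(195,297,.07))
E
```

```text
[0.5316 0.0248 0.006 ]
[ 0.5579 -0.1693  0.006 ]
[0.752 0.052 0.006]
[ 0.7787 -0.1436  0.006 ]
[ 0.4251 -0.0565  0.006 ]
[ 0.4332 -0.1133  0.006 ]
[413 250  21  43 424] ((422.89251708984375, 271.2914733886719), (42.75486755371094, 10.332427978515625), 75.25643920898438)
[387 305  33  43 651] ((402.00006103515625, 325.5000305175781), (16.54690170288086, 45.615787506103516), 26.56505012512207)
tip [ 0.5705 -0.2672  0.003 ] [ 0.575  -0.2958  0.003 ] heel [ 0.4504 -0.2958  0.0105] [ 0.4558 -0.3254  0.0105] heel top step [ 0.4775 -0.2898  0.021 ] [ 0.4807 -0.3157  0.021 ]
scene tip [ 0.57280346 -0.26943921  0.003     ] [ 0.57935398 -0.29635863  0.003     ] heel [ 0.45231432 -0.2986039   0.        ] [ 0.45994569 -0.32573587  0.        ] tab top front [ 0.45797398 -0.31087465  0.059     ]
dish [0.4284 0.1333 0.015 ] saline [0.4366 0.3498 0.07  ]
```

```bash
python3 - <<'E'
from h import *
t=look("top0");s=look("scene0")
img=np.hstack([cv2.resize(s[300:410,420:560],(420,330),interpolation=cv2.INTER_CUBIC),cv2.resize(t[200:310,420:540],(360,330),interpolation=cv2.INTER_CUBIC)])
cv2.imwrite("pics/c3.png",img)
E
```

```text
Traceback (most recent call last):
KeyError: (slice(300, 410, None), slice(420, 560, None))
```

Careful with the scale: shifts go in shares of 50 mm. That gives: -0.05 m is -1, -0.04 m is -0.8.

```bash
echo '[0,0,-0.3,0,0,0.15,0.4,-0.8,0,0,0,0.15,0.4,-0.8,0,0,0,0.15,0.4,-0.8,0,0,0,0.15,0.4,-0.8,0,0,0,0.15,0,-1,0,0,0,0.15,0,-1,0,0,0,0.15,0,-1,0,0,0,0.15,0,0,0,0,0,0.15,0,0,0,0,0,0.15]' | python3 shift.py 0.05
```

```text
time_s: 1.1
ee_pos: [-0.0848, 0.4085, 0.2425]
eef_rot: [3.142, 0.0, 1.361]
force: [0.3, -0.5, -0.3]
grip_width: 0.0502
grip_force: 0.0
```

The wedge crop failed on a dict index, and that last move swung sideways because the tool axes turned during it. I'll finish the turn on the spot first, then translate.

```bash
python3 - <<'E'
from h import *
t=look("top0")["pixels"];s=look("scene0")["pixels"]
img=np.hstack([cv2.resize(s[300:410,420:560],(420,330),interpolation=cv2.INTER_CUBIC),cv2.resize(t[200:310,420:540],(360,330),interpolation=cv2.INTER_CUBIC)])
cv2.imwrite("pics/c3.png",img)
E
echo '[0,0,0,0,0,0.14,0,0,0,0,0,0.14,0,0,0,0,0,0.14,0,0,0,0,0,0.14,0,0,0,0,0,0.14,0,0,0,0,0,0.14,0,0,0,0,0,0.14,0,0,0,0,0,0.14,0,0,0,0,0,0]' | python3 shift.py
```

```text
time_s: 2.0
ee_pos: [0.0205, 0.3997, 0.235]
eef_rot: [-3.096, 0.093, 0.354]
force: [-0.8, -0.5, -0.2]
grip_width: 0.0501
grip_force: 0.0
```

View pics/c3.png

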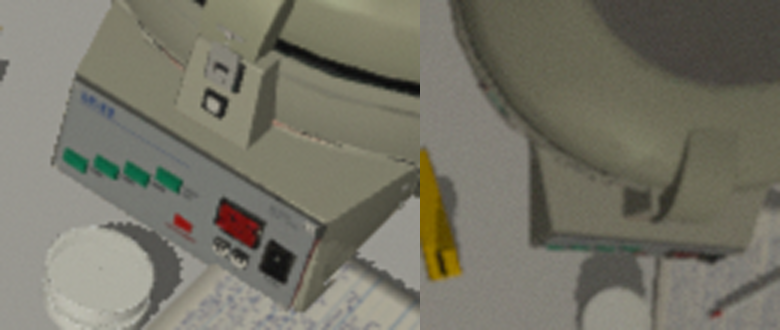

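The centrifuge box's front-left corner is at (437,354) in the scene view at bench height and (457,281) in the top view at box-top height. Joint 6 hit its limit during the turn, so swinging to the front will free it.

```bash
echo '[0.8,0.4,0,0,0,0,0.8,0.4,0,0,0,0,0.8,0.4,0,0,0,0,0.8,0.4,0,0,0,0,0.8,0.6,0,0,0,0,0.8,0.6,0,0,0,0,0.8,0.6,0,0,0,0,0.8,0.6,0,0,0,0,0.8,0.6,0,0,0,0,0,0,0,0,0,0]' | python3 shift.py
python3 - <<'E'
from h import *
t=look("top0");s=look("scene0")
print('box bottom corner',on(s,436.7,354.3,0))
o1,d1=ray(s,446,325);o2,d2=ray(t,456.7,281)
k=np.linalg.lstsq(np.c_[d1,-d2],o2-o1,rcond=None)[0];print(o1+d1*k[0],o2+d2*k[1])
for z in(.1,.15,.2):print(z,[on(t,u,v,z).round(3)[:2] for u,v in((430,200),(434,225),(450,240),(470,258))])
from station import ctrl
o=ctrl.get_obs();print(o["ee_pos"],o["eef_rot"],o["qpos"])
E
```

```text
time_s: 3.0
ee_pos: [0.4369, 0.3105, 0.1904]
eef_rot: [-3.096, 0.093, 0.359]
force: [0.1, 0.9, 0.2]
grip_width: 0.0495
grip_force: 0.0
box bottom corner [ 0.49259822 -0.39104733  0.        ]
[ 0.50134516 -0.39691555  0.08193097] [ 0.48522832 -0.37526788  0.07600498]
0.1 [array([ 0.707, -0.3  ]), array([ 0.638, -0.31 ]), array([ 0.597, -0.353]), array([ 0.548, -0.406])]
0.15 [array([ 0.698, -0.289]), array([ 0.631, -0.299]), array([ 0.592, -0.34 ]), array([ 0.544, -0.392])]
0.2 [array([ 0.689, -0.279]), array([ 0.625, -0.288]), array([ 0.586, -0.328]), array([ 0.541, -0.377])]
[0.43688626 0.31047366 0.19044516] [-3.09644649  0.0928602   0.35901912] [0.52178077 0.34580617 1.55213742 0.06137608 1.32843285 1.71839356]
```

```bash
cat > goto.py <<'E'
import sys,numpy as np
from scipy.spatial.transform import Rotation as R
from station import ctrl
x,y,z,yaw=map(float,sys.argv[1:5]);o=ctrl.get_obs()
a=R.from_euler('xyz',o["eef_rot"]);b=R.from_euler('xyz',[np.pi,0,yaw])
w=np.array([x,y,z])-o["ee_pos"]
print('rot',(a.inv()*b).as_rotvec().round(4),'move(cur axes)',a.inv().apply(w).round(4),'move(after rot)',b.inv().apply(w).round(4))
E
python3 goto.py 0.43 -0.15 0.25 0.241
```

```text
rot [-0.0396  0.0954  0.1158] move(cur axes) [-0.173   0.4263 -0.063 ] move(after rot) [-0.1166  0.4455 -0.0596]
```

Scaled: -0.045 m is -0.9, 0.045 m is 0.9.

```bash
echo '[0,0,-0.9,0,0,0,0,0,-0.3,-0.0396,0.0954,0.1158,-0.24,0.9,0,0,0,0,-0.26,0.9,0,0,0,0,-0.26,0.9,0,0,0,0,-0.26,0.9,0,0,0,0,-0.26,0.9,0,0,0,0,-0.26,0.9,0,0,0,0,-0.26,0.9,0,0,0,0,-0.26,0.9,0,0,0,0]' | python3 shift.py
echo '[-0.26,0.9,0,0,0,0,0,0.6,0,0,0,0,0,0,0,0,0,0,0,0,0,0,0,0]' | python3 shift.py
python3 - <<'E'
from h import *
from station import ctrl
c=ctrl.camera("wrist");cv2.imwrite("pics/w1.png",c["pixels"]);np.save("pics/w1.npy",c,allow_pickle=True)
print(c["fx"],c["extrinsics"].round(3).tolist())
E
```

```text
time_s: 4.0
ee_pos: [0.4274, -0.0637, 0.2513]
eef_rot: [-3.139, 0.001, 0.249]
force: [0.8, -1.2, 0.2]
grip_width: 0.0502
grip_force: 0.0
time_s: 4.4
ee_pos: [0.4337, -0.1381, 0.2507]
eef_rot: [-3.139, 0.002, 0.248]
force: [0.2, 0.6, 0.0]
grip_width: 0.0502
grip_force: 0.0
371.64829954431775 [[0.245, 0.943, 0.225, 0.499], [-0.97, 0.239, 0.054, -0.122], [-0.003, -0.231, 0.973, 0.408], [0.0, 0.0, 0.0, 1.0]]
```

View pics/w1.png

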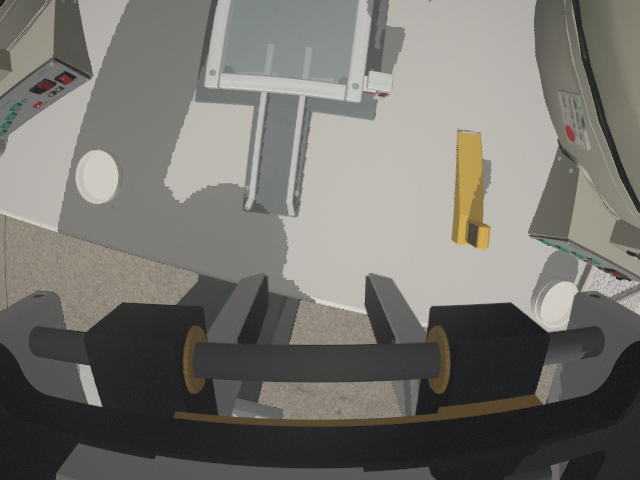

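The wrist view shows the wedge tip edge near (457,131)-(479,131), the tab top near (483,235), the rails ending near (246,208)-(298,213), and the deck front bar at row 85. I'll enlarge it to read the edges.

```bash
python3 - <<'E'
from h import *
c=look("w1")["pixels"]
cv2.imwrite("pics/c4.png",np.clip(1.2*np.hstack([cv2.resize(c[70:220,190:310],(480,600),interpolation=cv2.INTER_CUBIC),cv2.resize(c[115:265,430:510],(320,600),interpolation=cv2.INTER_CUBIC)]).astype(float),0,255).astype('uint8'))
E
```

```text
(no output)
```

View pics/c4.png

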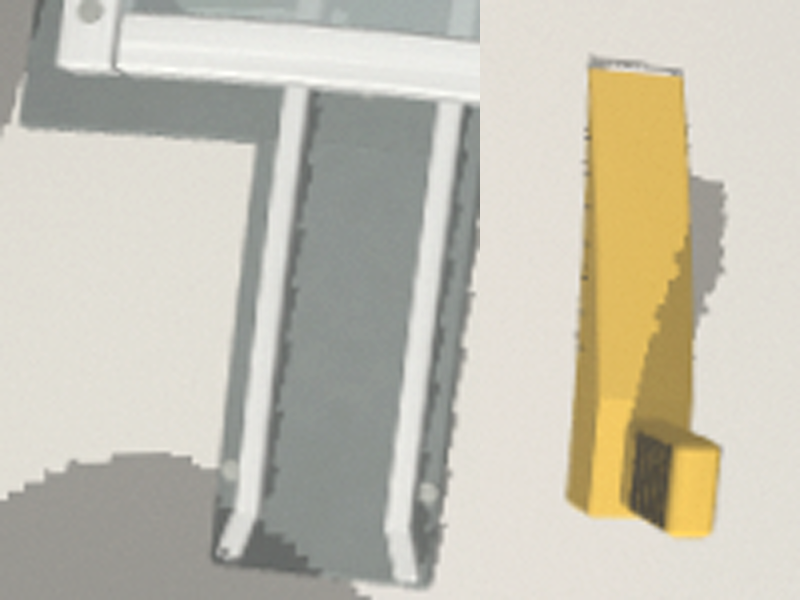

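```bash
python3 - <<'E'
from h import *
c=look("w1")
L=lambda x,y,z:on(c,190+x/4,70+y/4,z,True)[:2]
W=lambda x,y,z:on(c,430+(x-480)/4,115+y/4,z,True)[:2]
a,b,d,e=L(296,90,.014),L(251,505,.014),L(450,105,.014),L(398,520,.014)
an=lambda v:round(float(np.arctan2(v[1],v[0])),4)
print('rails',a.round(4),b.round(4),an(a-b),d.round(4),e.round(4),an(d-e),'spacing',np.linalg.norm(b-e),np.linalg.norm(a-d))
p,q=L(212,560,.006),L(432,587,.006);r=L(257,143,.006);s=L(22,125,.006)
print('tongue end',p,q,(p+q)/2,np.linalg.norm(p-q),'side',an(r-p),'len',np.linalg.norm(r-p),'edge',an(r-s)-np.pi/2)
for k in(.3,.7):pass
m1=(b+e)/2;m2=(a+d)/2;print('mid',m1,m2,an(m2-m1))
t1,t2=W(588,64,.003),W(682,70,.003)
tt=[W(*v,.059) for v in((668,445),(720,447),(714,537),(668,530))]
print('tip',t1.round(4),t2.round(4),np.linalg.norm(t1-t2),'mid',((t1+t2)/2).round(4))
print('tab',np.round(tt,4).tolist(),np.mean(tt,0),'yaw',an((t1+t2)/2-np.mean(tt,0)),np.linalg.norm((t1+t2)/2-np.mean(tt,0)))
E
python3 goto.py 0.4677 -0.3082 0.13 0.241
```

```text
rails [ 0.5547 -0.0504] [ 0.4435 -0.065 ] 0.1305 [ 0.5597 -0.0911] [ 0.4488 -0.1045] 0.1204 spacing 0.039848883914199634 0.04097901872453095
tongue end [ 0.42491316 -0.05648419] [ 0.43213202 -0.11749165] [ 0.42852259 -0.08698792] 0.061433064062226546 side 0.1242 len 0.11524908378930836 edge -3.0327963267948963
mid [ 0.44615649 -0.08476097] [ 0.55716843 -0.0707642 ] 0.1254
tip [ 0.5724 -0.2662] [ 0.5804 -0.295 ] 0.0298667353566361 mid [ 0.5764 -0.2806]
tab [[0.4775, -0.2952], [0.4809, -0.3101], [0.458, -0.3167], [0.4565, -0.3028]] [ 0.46821168 -0.3061775 ] yaw 0.2321 0.11117097536326385
rot [-0.0028  0.0021  0.0077] move(cur axes) [-0.0088  0.174   0.1204] move(after rot) [-0.0077  0.1737  0.1208]
```

The measurements agree: table yaw is about 0.125 with its origin near (0.564,-0.070), and the wedge tab is at (0.468,-0.306) with yaw about 0.237. The sizes match too: tongue 61 mm, wedge width 29.9 mm, tab to tip 111 mm. Next I'll go above the tab.

Scaled: 0.035 m is 0.7, 0.032 m is 0.64.

```bash
echo '[0,0.7,0,-0.003,0.002,0.011,0,0.7,0.4,0,0,0,-0.04,0.7,0.6,0,0,0,-0.04,0.7,0.6,0,0,0,-0.04,0.64,0.6,0,0,0,0,0,0,0,0,0,0,0,0,0,0,0]' | python3 shift.py; python3 goto.py 0.468 -0.3065 0.048 0.237
python3 - <<'E'
from h import *
from station import ctrl
c=ctrl.camera("wrist");cv2.imwrite("pics/w2.png",c["pixels"])
E
```

```text
time_s: 5.15
ee_pos: [0.4689, -0.3061, 0.1407]
eef_rot: [-3.141, 0.001, 0.237]
force: [0.8, 0.2, 1.2]
grip_width: 0.0502
grip_force: 0.0
rot [-0.0006  0.0005  0.0004] move(cur axes) [-0.0009  0.0002  0.0927] move(after rot) [-0.001   0.0002  0.0927]
```

View pics/w2.png

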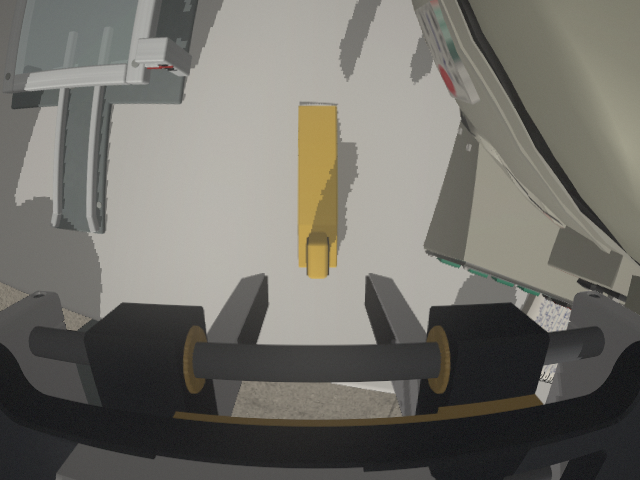

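The wedge stands straight in the picture and the tab (column 317) is centred between the fingers (267 and 366), with the centrifuge well clear. I'll descend and grip.

Scaled: 0.03 m is 0.6, 0.02 m is 0.4.

```bash
echo '[0,0,0.6,0,0,0,0,0,0.6,0,0,0,0,0,0.4,0,0,0,0,0,0.24,0,0,0,0,0,0,0,0,0]' | python3 shift.py; echo '[0,0,0,0,0,0,0,0,0,0,0,0,0,0,0,0,0,0,0,0,0,0,0,0,0,0,0,0,0,0,0,0,0,0,0,0]' | python3 shift.py 0 30; python3 goto.py 0.468 -0.3065 0.11 0.125
```

```text
time_s: 5.7
ee_pos: [0.4689, -0.3064, 0.049]
eef_rot: [3.141, -0.0, 0.238]
force: [0.1, 0.4, 0.7]
grip_width: 0.05
grip_force: 0.0
time_s: 6.3
ee_pos: [0.4687, -0.3075, 0.0492]
eef_rot: [3.141, -0.0, 0.236]
force: [-0.6, 0.8, 3.7]
grip_width: 0.0138
grip_force: 30.0
rot [ 0.0007 -0.0004  0.1113] move(cur axes) [-0.0004 -0.0011 -0.0608] move(after rot) [-0.0006 -0.0011 -0.0608]
```

Scaled: -0.03 m is -0.6, -0.02 m is -0.4.

```bash
echo '[0,0,-0.4,0,0,0,0,0,-0.6,0,0,0,0,0,-0.6,0,0,0,0,0,-0.2,0,0,0.111,0,0,0,0,0,0]' | python3 shift.py; python3 goto.py 0.4334 -0.0864 0.12 0.125
```

```text
time_s: 6.8
ee_pos: [0.4691, -0.3078, 0.1403]
eef_rot: [3.139, -0.002, 0.123]
force: [0.4, 0.8, -1.4]
grip_width: 0.0139
grip_force: 30.0
rot [ 0.0024 -0.0021 -0.0016] move(cur axes) [-0.0082 -0.2241  0.0198] move(after rot) [-0.0078 -0.2241  0.0203]
```

Scaled: -0.04 m is -0.8, -0.034 m is -0.68.

```bash
echo '[-0.08,-0.6,0,0.002,-0.002,-0.002,-0.08,-0.8,0,0,0,0,0,-0.8,0,0,0,0,0,-0.8,0,0,0,0,0,-0.8,0,0,0,0,0,-0.68,0.4,0,0,0,0,0,0,0,0,0,0,0,0,0,0,0]' | python3 shift.py; python3 goto.py 0.4334 -0.0864 0.12 0.125
python3 - <<'E'
from h import *
from station import ctrl
c=ctrl.camera("wrist");cv2.imwrite("pics/w3.png",c["pixels"]);np.save("pics/w3.npy",c,allow_pickle=True)
cv2.imwrite("pics/c5.png",cv2.resize(c["pixels"][60:300,200:440],(600,600),interpolation=cv2.INTER_CUBIC))
E
```

```text
time_s: 7.6
ee_pos: [0.4319, -0.0858, 0.1184]
eef_rot: [-3.14, 0.003, 0.131]
force: [0.0, -0.1, -2.4]
grip_width: 0.0137
grip_force: 30.0
rot [-0.002   0.0033  0.006 ] move(cur axes) [ 0.0014  0.0008 -0.0016] move(after rot) [ 0.0014  0.0008 -0.0016]
```

View pics/c5.png

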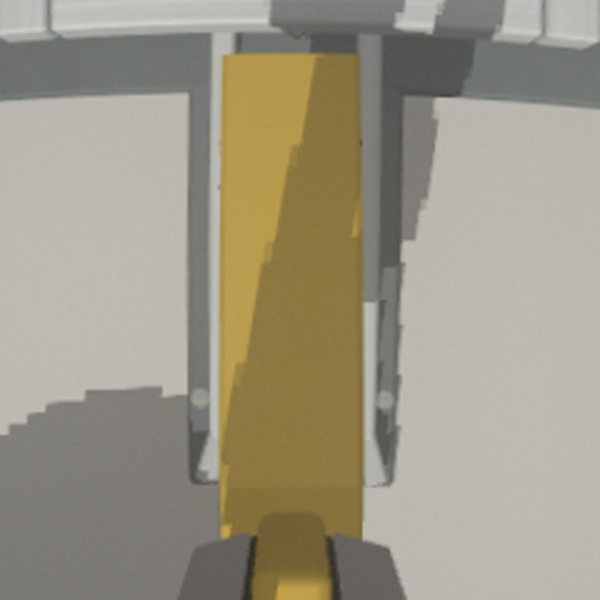

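The wedge hangs parallel over the guide. In the crop, its edges at the tip are at columns 223 and 358, and the tongue edges are at 188 and 402. I'll turn that into a lateral offset.

```bash
python3 - <<'E'
from h import *
c=look("w3")
P=lambda x,y,z:on(c,200+x/2.5,60+y/2.5,z,True)[:2]
zt=.1184-.049
X=np.array([np.cos(.125),np.sin(.125)]);Y=np.array([-X[1],X[0]]);O=np.array([.5644,-.0699])
T=lambda p:((p-O)@X*1000).round(1).tolist()*0 or [round(float((p-O)@X*1000),1),round(float((p-O)@Y*1000),1)]
print('tip',T(P(223,55,zt+.003)),T(P(358,55,zt+.003)))
print('wedge at heel line',T(P(220,485,zt+.021)),T(P(362,485,zt+.021)))
print('tongue',T(P(188,110,.006)),T(P(402,110,.006)),T(P(192,480,.006)),T(P(392,485,.006)))
print('rail outer',T(P(211,60,.014)),T(P(382,60,.014)),T(P(208,380,.014)),T(P(379,380,.014)))
E
```

```text
tip [-24.2, 15.9] [-24.0, -13.3]
wedge at heel line [-115.3, 15.3] [-115.1, -14.0]
tongue [-26.6, 30.8] [-26.2, -30.7] [-136.1, 30.4] [-137.3, -29.8]
rail outer [-13.4, 23.6] [-13.0, -24.1] [-104.6, 24.4] [-104.3, -24.3]
```

```bash
echo '[0.02,0.016,0,-0.002,0.0033,0.006,0,0,0.4,0,0,0,0,0,0.4,0,0,0,0,0,0.2,0,0,0,0,0,0.12,0,0,0,0,0,0,0,0,0,0,0,0,0,0,0]' | python3 shift.py; python3 goto.py 0.4334 -0.0864 0.055 0.125; python3 -c "
from station import ctrl;print(ctrl.get_obs()['force'])"
```

```text
time_s: 8.35
ee_pos: [0.4338, -0.0871, 0.0638]
eef_rot: [3.141, -0.002, 0.121]
force: [-0.6, 0.2, -1.9]
grip_width: 0.0137
grip_force: 30.0
rot [ 0.0009 -0.0023 -0.0037] move(cur axes) [-0.0003 -0.0008  0.0088] move(after rot) [-0.0003 -0.0008  0.0088]
[-0.62655253  0.16551208 -1.91179382]
```

```bash
echo '[0,-0.01,0.08,0,-0.001,-0.003,0,0,0.06,0,0,0,0,0,0,0,0,0,0,0,0,0,0,0]' | python3 shift.py; echo '[0,0,0.02,0,0,0,0,0,0.01,0,0,0,0,0,0,0,0,0,0,0,0,0,0,0]' | python3 shift.py
```

```text
time_s: 8.75
ee_pos: [0.4334, -0.0863, 0.0562]
eef_rot: [3.141, -0.001, 0.125]
force: [0.6, 0.9, -3.1]
grip_width: 0.0136
grip_force: 30.0
time_s: 9.15
ee_pos: [0.4335, -0.0864, 0.0551]
eef_rot: [3.141, -0.001, 0.124]
force: [-2.1, 0.7, 5.5]
grip_width: 0.0137
grip_force: 30.0
```

Scaled: 0.006 m is 0.12, 0.004 m is 0.08.

```bash
echo '[0,0,-0.008,0,0,0,0.08,0,0,0,0,0,0.12,0,0,0,0,0,0.12,0,0,0,0,0,0.08,0,0,0,0,0,0,0,0,0,0,0,0,0,0,0,0,0,0,0,0,0,0,0]' | python3 shift.py; python3 goto.py 0.453 -0.0839 0.055 0.125; python3 - <<'E'
from h import *
from station import ctrl
c=ctrl.camera("wrist");np.save("pics/w4.npy",c,allow_pickle=True)
cv2.imwrite("pics/c6.png",cv2.resize(c["pixels"][60:300,200:440],(600,600),interpolation=cv2.INTER_CUBIC))
E
```

```text
time_s: 9.95
ee_pos: [0.4533, -0.0839, 0.0552]
eef_rot: [3.141, -0.001, 0.124]
force: [1.2, -0.6, 1.8]
grip_width: 0.0135
grip_force: 30.0
rot [ 0.0006 -0.0009 -0.0005] move(cur axes) [-0.0003 -0.      0.0002] move(after rot) [-0.0003 -0.      0.0002]
```

View pics/c6.png

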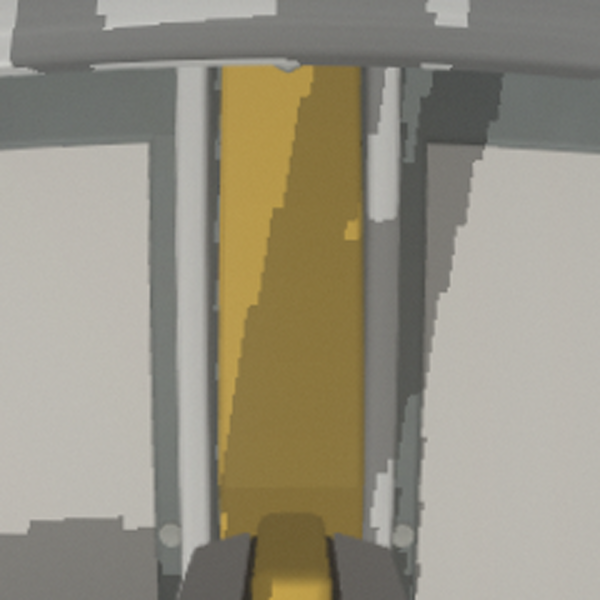

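The wedge lies in the guide with rails on both sides and even gaps (left 207-218, right 361-367), and its tip is at the deck's front edge. I'll slide it in, watching the push.

```bash
echo '[0.1,0,0,0,0,0,0.1,0,0,0,0,0,0.1,0,0,0,0,0,0.1,0,0,0,0,0,0.1,0,0,0,0,0,0.1,0,0,0,0,0,0,0,0,0,0,0,0,0,0,0,0,0]' | python3 shift.py; python3 goto.py 0.4828 -0.0802 0.055 0.125;  echo '[0.08,0,0,0,0,0,0.08,0,0,0,0,0,0.08,0,0,0,0,0,0.06,0,0,0,0,0,0,0,0,0,0,0,0,0,0,0,0,0]' | python3 shift.py
```

```text
time_s: 10.8
ee_pos: [0.4836, -0.0801, 0.0552]
eef_rot: [3.141, -0.002, 0.125]
force: [3.0, 0.7, 1.3]
grip_width: 0.0139
grip_force: 30.0
rot [ 0.0007 -0.0015 -0.0005] move(cur axes) [-0.0008  0.      0.0002] move(after rot) [-0.0008 -0.      0.0002]
time_s: 11.4
ee_pos: [0.4978, -0.0783, 0.0552]
eef_rot: [3.141, 0.0, 0.124]
force: [-3.5, -0.4, 5.8]
grip_width: 0.0138
grip_force: 30.0
```

```bash
for i in 1 2 3; do echo '[0.04,0,-0.002,0,0,0,0.02,0,0,0,0,0,0,0,0,0,0,0]' | python3 shift.py | grep -E "ee_pos|force:"; done
```

```text
ee_pos: [0.5004, -0.078, 0.0552]
force: [-6.4, -0.2, 7.3]
grip_force: 30.0
ee_pos: [0.5033, -0.0776, 0.0552]
force: [-5.2, -0.6, 5.9]
grip_force: 30.0
ee_pos: [0.5063, -0.0772, 0.0552]
force: [-5.0, -1.6, 4.7]
grip_force: 30.0
```

```bash
for i in 1 2 3; do echo '[0.02,0,-0.002,0,0,0,0,0,0,0,0,0,0,0,0,0,0,0]' | python3 shift.py | grep -E "ee_pos|^force:"; done
```

```text
ee_pos: [0.5072, -0.077, 0.0552]
force: [-5.3, -0.9, 3.6]
ee_pos: [0.5082, -0.0769, 0.0552]
force: [-5.6, -0.4, 1.3]
ee_pos: [0.5093, -0.0768, 0.0553]
force: [-4.0, 0.0, -2.0]
```

```bash
for i in 1 2 3; do echo '[0.02,0,0,0,0,0,0,0,0,0,0,0,0,0,0,0,0,0]' | python3 shift.py | grep -E "ee_pos|^force:"; done
```

```text
ee_pos: [0.5106, -0.0766, 0.0554]
force: [-2.4, 0.1, -5.3]
ee_pos: [0.5117, -0.0765, 0.0556]
force: [-2.6, -0.4, -5.2]
ee_pos: [0.5128, -0.0764, 0.0558]
force: [-2.1, -0.6, -4.8]
```

```bash
python3 - <<'E'
from h import *
from station import ctrl
for n in("scene",):
    c=ctrl.camera(n)["pixels"]; o=look("scene0")["pixels"]
    for im in(o,c):
        h=cv2.cvtColor(im,cv2.COLOR_BGR2HSV)[225:300,340:400]
        m=cv2.inRange(h,(0,110,60),(8,255,255))|cv2.inRange(h,(172,110,60),(180,255,255))
        k,l,s,ce=cv2.connectedComponentsWithStats(m);print(s[1:].tolist(),ce[1:].round(1).tolist())
E
```

```text
[[26, 45, 5, 3, 5], [32, 45, 4, 2, 4]] [[28.0, 46.0], [33.5, 45.8]]
[[26, 43, 10, 4, 10]] [[30.5, 44.6]]
```

Scaled: 0.0005 m is 0.01.

```bash
echo '[0,0,0.01,0,0,0,0,0,0,0,0,0,0,0,0,0,0,0]' | python3 shift.py | grep -E "ee_pos|eef|^force:"; for i in 1 2; do echo '[0.02,0,0.002,0,0,0,0,0,0,0,0,0,0,0,0,0,0,0]' | python3 shift.py | grep -E "ee_pos|eef|^force:"; done
```

```text
ee_pos: [0.5129, -0.0765, 0.0553]
eef_rot: [3.141, -0.001, 0.124]
force: [-0.8, 0.0, -3.8]
ee_pos: [0.5139, -0.0764, 0.0552]
eef_rot: [3.141, -0.001, 0.124]
force: [-2.6, -0.4, -3.8]
ee_pos: [0.5149, -0.0763, 0.0552]
eef_rot: [3.141, -0.001, 0.124]
force: [-4.1, 0.2, -1.6]
```

```bash
for i in 1 2 3; do echo '[0.02,0,0,0,0,0,0,0,0,0,0,0,0,0,0,0,0,0]' | python3 shift.py | grep -E "ee_pos|^force:"; done
```

```text
ee_pos: [0.5159, -0.0761, 0.0552]
force: [-3.4, -1.0, 0.9]
ee_pos: [0.5168, -0.076, 0.0552]
force: [-4.6, -0.5, 1.8]
ee_pos: [0.5178, -0.0759, 0.0552]
force: [-4.8, -0.5, 3.1]
```

Scaled: 0.0005 m is 0.01, -0.0001 m is -0.002.

```bash
echo '[0.01,0,-0.002,0,0,0,0,0,0,0,0,0,0,0,0,0,0,0]' | python3 shift.py | grep -E "ee_pos|^force:"; for i in 1 2 3; do echo '[0.01,0,0,0,0,0,0,0,0,0,0,0,0,0,0,0,0,0]' | python3 shift.py | grep -E "ee_pos|^force:"; done
```

```text
ee_pos: [0.5182, -0.0758, 0.0552]
force: [-4.6, -0.7, 1.7]
ee_pos: [0.5187, -0.0757, 0.0552]
force: [-4.7, -0.6, 1.6]
ee_pos: [0.5192, -0.0757, 0.0552]
force: [-4.1, -1.1, 2.0]
ee_pos: [0.5197, -0.0756, 0.0552]
force: [-5.7, -0.6, 2.0]
```

```bash
python3 - <<'E'
from h import *
from station import ctrl
c=ctrl.camera("scene")["pixels"]
h=cv2.cvtColor(c,cv2.COLOR_BGR2HSV)[225:300,340:400]
m=cv2.inRange(h,(0,110,60),(8,255,255))|cv2.inRange(h,(172,110,60),(180,255,255))
k,l,s,ce=cv2.connectedComponentsWithStats(m);print(s[1:].tolist(),ce[1:].round(1).tolist())
for n in("scene0","w4"):
    pass
E
```

```text
[[26, 43, 10, 4, 10]] [[30.5, 44.5]]
```

```bash
for i in 1 2 3 4; do echo '[0.01,0,0,0,0,0,0,0,0,0,0,0,0,0,0,0,0,0]' | python3 shift.py | grep -E "ee_pos|^force:"; done
```

```text
ee_pos: [0.5202, -0.0755, 0.0552]
force: [-5.1, 0.0, 1.4]
ee_pos: [0.5206, -0.0755, 0.0552]
force: [-4.9, -0.9, 3.2]
ee_pos: [0.5208, -0.0755, 0.0552]
force: [-7.8, -0.6, 5.0]
ee_pos: [0.521, -0.0754, 0.0552]
force: [-11.8, -2.1, 5.9]
```

```bash
for i in 1 2 3; do echo '[0,0,0,0,0,0]' | python3 shift.py | grep -E "ee_pos|^force:"; done;  echo '[0.004,0,-0.002,0,0,0,0,0,0,0,0,0,0,0,0,0,0,0]' | python3 shift.py | grep -E "ee_pos|^force:"; echo '[0,0,0,0,0,0]' | python3 shift.py | grep -E "ee_pos|^force:"
```

```text
ee_pos: [0.521, -0.0754, 0.0552]
force: [-12.7, -0.7, 6.9]
ee_pos: [0.521, -0.0754, 0.0552]
force: [-11.9, -1.3, 7.0]
ee_pos: [0.521, -0.0754, 0.0552]
force: [-11.7, -1.9, 6.6]
ee_pos: [0.521, -0.0754, 0.0552]
force: [-12.7, -1.2, 6.2]
ee_pos: [0.521, -0.0754, 0.0552]
force: [-12.5, -2.2, 6.3]
```

Scaled: 0.0002 m is 0.004.

```bash
echo '[0.004,0,0,0,0,0,0,0,0,0,0,0,0,0,0,0,0,0]' | python3 shift.py | grep -E "ee_pos|^force:"; echo '[0,0,0,0,0,0]' | python3 shift.py | grep -E "ee_pos|^force:"; python3 - <<'E'
from h import *
from station import ctrl
from scipy.ndimage import center_of_mass
o=look("scene0")["pixels"]; c=ctrl.camera("scene")["pixels"]
for im in(o,c):
    p=im[260:280,360:380].astype(int); r=np.clip(p[...,2]-p[...,1]-25,0,None)
    print([(360+x,round(float((r[:,x]*np.arange(260,280)).sum()/r[:,x].sum()),2),int(r[:,x].sum())) for x in range(20) if r[:,x].sum()>20])
E
```

```text
ee_pos: [0.5211, -0.0754, 0.0552]
force: [-13.5, -1.7, 7.2]
ee_pos: [0.5211, -0.0754, 0.0552]
force: [-13.8, -2.6, 7.0]
[(366, 270.32, 56), (367, 270.84, 73), (368, 271.0, 65), (369, 271.24, 58), (370, 271.8, 46), (372, 270.21, 67), (373, 270.73, 66), (374, 271.0, 64), (375, 271.15, 46)]
[(366, 268.0, 41), (367, 268.0, 71), (368, 268.26, 70), (369, 268.84, 75), (370, 269.3, 71), (371, 270.0, 44), (372, 270.28, 88), (373, 270.73, 81), (374, 271.0, 77), (375, 271.17, 58)]
```

The index line now runs on continuously into the mark line, so the deck is level. The push is right as well, about 13.6 N including roughly 2.5 N from the hand bearing down. I'll release and rise.

Careful with the scale: shifts go in shares of 50 mm. That gives: -0.03 m is -0.6, -0.02 m is -0.4.

```bash
echo '[0,0,0,0,0,0,0,0,0,0,0,0,0,0,0,0,0,0,0,0,0,0,0,0,0,0,0,0,0,0]' | python3 shift.py 0.036; echo '[0,0,-0.2,0,0,0,0,0,-0.4,0,0,0,0,0,-0.6,0,0,0,-0.2,0,-0.6,0,0,0,-0.2,0,-0.4,0,0,0,0,0,0,0,0,0,0,0,0,0,0,0,0,0,0,0,0,0]' | python3 shift.py; python3 - <<'E'
from h import *
from station import ctrl
c=ctrl.camera("scene")["pixels"]
p=c[260:280,360:380].astype(int); r=np.clip(p[...,2]-p[...,1]-25,0,None)
print([(360+x,round(float((r[:,x]*np.arange(260,280)).sum()/r[:,x].sum()),2)) for x in range(20) if r[:,x].sum()>20])
w=ctrl.camera("wrist")
m,s=yellow(w);print('wedge px',s)
X=np.array([np.cos(.125),np.sin(.125)]);Y=np.array([-X[1],X[0]]);O=np.array([.5644,-.0699])
h,wd=m.shape
for v in range(s[1]+6,s[1]+s[3],12):
    cols=np.nonzero(m[v])[0]
    a,b=[on(w,u,v,.022,True)[:2]-O for u in(cols.min(),cols.max()+1)]
    print(v,[round(float(k),4) for k in(a@X,a@Y,b@Y)])
E
```

```text
time_s: 20.05
ee_pos: [0.5222, -0.0753, 0.0553]
eef_rot: [3.141, -0.001, 0.124]
force: [0.7, 0.1, -0.9]
grip_width: 0.0354
grip_force: 0.0
time_s: 20.85
ee_pos: [0.502, -0.0776, 0.1643]
eef_rot: [3.142, 0.001, 0.124]
force: [1.2, 0.0, -0.5]
grip_width: 0.0359
grip_force: 0.0
[(366, 268.0), (367, 268.0), (368, 268.25), (369, 268.85), (370, 269.27), (371, 270.0), (372, 270.27), (373, 270.73), (374, 271.0), (375, 271.18)]Traceback (most recent call last):
  File "<stdin>", line 7, in <module>
  File "h.py", line 13, in yellow
    n,l,s,_=cv2.connectedComponentsWithStats(m); i=1+np.argmax(s[1:,4])
                                                     ~~~~~~~~~^^^^^^^^^
    return _wrapfunc(a, 'argmax', axis=axis, out=out, **kwds)
    return bound(*args, **kwds)
ValueError: attempt to get argmax of an empty sequence
```

The deck held its height after release and the gripper is clear, so I'm handing in.

```bash
python3 -c "
from station import ctrl;print(ctrl.hand_in())"
```

```text
the job is handed in; nothing more can be done
None
```

I handed the job in at about 21 s of the 61 s limit: the wedge is in the guide under the foot and released, the index is level with the red mark, and I estimate from the push that the wedge carries 11 to 14 N (8 to 20 N allowed). I couldn't measure that load directly, my last check of the wedge's position failed, and the hand-in returned no verdict.

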